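# Park a round blank in a sloped gutter and bar it

### The job

Using only the fingertips, push the round wooden blank that lies in the sloped gutter up the slope and over the small metal ridge, so that it rests against the blue stop without rolling back; then push the red keeper bar fully across the gutter behind it. Only push: do not lift the blank, do not shove the blue stop along the gutter, and leave everything else on the bench alone.

Things in the scene. Friction and masses are not known exactly. Their poses are not given: they have to be found in the camera images.
- gutter: Wooden gutter fixed on the bench. Origin: centre of its base's underside, on the bench top. x points uphill (level), y across, z up. 360 long, climbing at 8 degrees towards +x; its flat floor, 65 mm above the bench over the origin, is 68 wide between walls 8 thick and 16 high above the floor.
- lip (a point): Top edge, uphill side, of the wooden lip across the gutter floor at the low end: 9 high, 14 thick. It keeps the blank from rolling out. Nothing stands downhill of it.
- dowel: The round wooden blank lying across the gutter: cylinder 50 diameter, 60 long, 60 to 120 g, smooth varnished light wood (it slips on a fingertip), white ends, white dabs of filler. Origin: its centre; y is its axis, across the gutter; x and z turn as it rolls. It starts against the low lip and rolls back there if let go on the slope.
- stop: Blue stop block clamped in the upper half of the gutter, tilted with it. Origin: on the gutter floor, middle of the block's downhill face; x uphill along the floor, y across, z square to the floor. 66 wide, top 48 above the floor; a 100 wide crosspiece lies over the walls, rails (top 19 above the floor) on the walls down to x = -74. The clamp slips if pushed with over about 20 N.
- ridge (a point): Top of the aluminium ridge, rounded, 2 high and 6 wide, across the floor at x = -37 mm in the frame of stop and moving with it. Between ridge and stop the blank stays by itself, its centre at x = -25 to -26.5, z = 25 in that frame.
- keeper (a joint): Angle a of the red keeper bar, rad: from its pivot the bar points along (-cos a, sin a) in the x, y of stop. 0: downhill along the -y wall; 1.57 (end stop): straight across the gutter behind the seated blank. It starts open, -0.6 to 0.1, and stays where it is left (friction: about 0.5 N at its end).
- keeper_pivot (a point): Pivot of the keeper, at mid-height of the bar: x = -61, y = -50, z = 25 mm in the frame of stop; axis square to the floor. The bar is 10 wide, 14 high (18 to 32 above the floor) and reaches 85 from the pivot; when across, it leaves about 5 mm to the seated blank.
- keeper_end (a point): On the red bar, 77 mm out from the pivot, at mid-height of the bar, under a red upright pin 10 diameter that rises from 32 to 52 above the floor.
- spare_a: Bystander: spare round blank standing on end beside the gutter, 50 diameter, 60 high; origin at the centre of its underside.
- spare_b: Bystander: second spare blank standing on end, 50 diameter, 60 high; origin at the centre of its underside.
- block: Bystander: wooden block 90 x 40 x 40 near the gutter's high end; origin at the centre of its underside.
- tin: Bystander: white and blue filler tin, 150 diameter, 150 high; origin at the centre of its underside.
- mallet: Bystander: yellow mallet lying down, 270 long, head 100 x 56; origin under the middle of its handle.
- scraper: Bystander: flat scraper with a handle, lying flat on the robot side of the bench; origin underneath it.
- tape: Bystander: black tape measure 70 x 40 x 65; origin at the centre of its underside.
- brush: Bystander: paint brush lying beyond the gutter; origin underneath it.
Things that resemble listed ones, but are neither listed nor needed, are in the scene too. Leave any purple or turquoise look-alike of the dowel alone.

How it is judged:
By the outcome, as a careful person would: the job done as asked, in the order asked, and still so for the second after the job is handed in, with the robot touching nothing.
It also fails if it takes over 54 s, if anything falls off the work surface, if the arm or the gripper's body presses on something with over 40 N, if the wrist force passes 120 N, or if a joint passes its speed limit or range.

### The arm

A 6-joint arm with a two-finger parallel gripper is mounted at the origin on the work surface. World frame = base frame: x ahead of the robot, y to its left, z up, the work surface at z = 0. Lengths are in mm, angles in rad, forces in N, time in s.
With the tool pointing down it reaches from about 325 to 900 mm from the base axis. Payload 3.5 kg.
Tool frame: the origin (TCP) lies midway between the tips of the shut fingers; the grasp point (between the pads) lies 19 mm behind it; z points along the fingers, y is the direction in which the jaws open and shut (so a half turn about z gives the same grasp; the last joint's range is limited). The gripper opens to 85 mm and grips with 20 to 120 N. Pads are 22 mm wide; open, the fingers measure 114 mm over their backs; the gripper's body (76 mm by 85 mm) begins 54 mm behind the grasp point. The pads swing forward as they close: fully open they stand 13 mm farther back than shut.
Start: joints at [1.225, 0.276, -0.026, 1.268, 0, 1.467], TCP at [150.27, 606.664, 231.313] pointing down, gripper open.
Joint ranges: [-3.12, 3.12], [-0.85, 1.88], [-1.08, 1.24], [-1.95, 2.15], [-1.57, 1.53], [-3.14, 3.14]. Speed limits (rad/s): [2.57, 2.57, 3.14, 3.14, 3.14, 3.14].

### API

Orientations are given as a unit quaternion [x, y, z, w].
In Python, from plant import robot, imaging gives the robot as it stands.
- The arm moves only by the shell command python3 -m creep 'ROWS'. ROWS is JSON, a list of rows, each a list of 3 entries, a list of its own where there are three numbers: the shift along the tool's x, y, z in mm, then the turn, a rotation vector about the tool's x, y, z in degrees, then the opening, from 0 (shut) to 1 (fully open). A call has 1 to 20 rows; each row is the pose to reach, as a shift and turn from the pose commanded when the call began, along the tool's axes at that moment; what a row does not reach only later rows make up. A row lasts 1/8 s, in which the tool goes at most 62.5 mm and 10.7 degrees, less where a joint would pass 70% of its speed; a pose out of reach is approached as far as the arm can. A call with a gripper value outside its range is refused whole. The fingers move at their own pace and stop on an object; the grip force is fixed at half the most. Time passes only in rows, so rows that repeat a pose let the fingers close. It gives the time, the measured TCP pose, the force and the opening at its end, in the units of the state.
- robot.sense(): the state, without advancing time (a new reading comes with each control period).
- imaging.read_camera(name): name is "side" or "top" or "wrist"; returns a dict with "color" (400x640x3 uint8, red, green, blue), "z_map" (400x640 float32, mm along the optical axis (not along the pixel's ray), 0 where there is no reading), "vfov" (degrees; the focal length in pixels is half the picture's height over the tangent of half this angle, whatever the lens; pixels are square), "cx", "cy" (the principal point, pixels), "dist" ([k1, k2, p1, p2, k3] as OpenCV has them; the pictures are not rectified), "R" (3x3) and "t" (3): a world point X has camera coordinates R X + t; the wrist camera has in their place "T_tool_cam" (4x4, takes a point from camera to tool coordinates, whose origin is the TCP and whose axes are the flange's). Camera axes: x right, y down, z forward; pixel columns grow to the right and rows downward; lengths in mm; the calibration is good to about 2 mm. A picture is of the moment at which its call begins: read the wrist's pose just before it.
- robot.sign_off(): hands the job in, once; it reports no verdict.
The state is a dict: "time": time; "joints": joint angles; "dq": joint speeds; "joint_efforts": joint torques, N m; "tcp_pos": TCP position; "tcp_rot": TCP orientation; "contact_force": force on the tool from outside, world axes, zero at the start; "wrist_torque": the same for the moment, N m; "finger_gap": opening from 0.0 (shut) to 1.0 (fully open).
Only numpy, scipy, OpenCV 4.12 (cv2) and the standard library are available. Lean on these libraries where they do the work, as an engineer would, in place of code of your own. Each camera call takes 0.05 s, during which the arm holds its last target.

## Working session

There is one attempt and no reset: what is moved stays moved. The work goes in short steps, Python scripts to look and compute and a shell command to move; the robot and the scene stay as the last step left them, time stands still between calls to the robot, and variables do not carry over. Pictures are saved under pics/ and viewed, and the job is handed in when it is done.

```bash
mkdir -p pics; ls; cat > h.py <<'E'
import numpy as np, cv2
from plant import robot, imaging
def K(c):
    f=200/np.tan(np.radians(c['vfov'])/2); return np.array([[f,0,c['cx']],[0,f,c['cy']],[0,0,1]])
def save(c,n): cv2.imwrite(n,cv2.cvtColor(c['color'],cv2.COLOR_RGB2BGR))
E
python3 - <<'E'
from h import *
import pickle
s=robot.sense(); print(s)
for n in ['side','top','wrist']:
    c=imaging.read_camera(n); save(c,f'pics/{n}0.png'); pickle.dump(c,open(f'{n}0.pkl','wb'))
    print(n,{k:v for k,v in c.items() if k not in('color','z_map')})
E
```

```text
pics
{'time': 0.0, 'joints': array([ 1.22461800e+00,  2.77166635e-01, -2.79071789e-02,  1.26799830e+00,
        1.23295839e-05,  1.46743625e+00]), 'dq': array([ 2.21508326e-03, -2.26061403e-04, -2.03927754e-04, -1.39117922e-03,
        9.35730946e-05,  1.57345399e-03]), 'joint_efforts': array([-1.52115870e-03, -4.45510483e+01,  2.95201921e+01,  1.64461462e-02,
       -1.91542081e-04, -5.12323709e-06]), 'tcp_pos': array([149.98715334, 605.92312523, 230.12643099]), 'tcp_rot': array([ 1.21111008e-01,  9.92638317e-01, -1.10789405e-03, -2.59624441e-04]), 'contact_force': array([ 0.24158835, -0.57878795, -0.44340248]), 'wrist_torque': array([-0.01436934,  0.08120132,  0.0030879 ]), 'finger_gap': 1.0020506244074916}
side {'vfov': 57.42876700805421, 'cx': 329.4181101712145, 'cy': 195.7978318795589, 'dist': array([-0.01046048,  0.        ,  0.        ,  0.        ,  0.        ]), 'R': array([[ 0.97861864, -0.20505203,  0.01610018],
       [-0.13799329, -0.71258867, -0.68787734],
       [ 0.15252345,  0.67094787, -0.72564836]]), 't': array([-520.33773285,  128.83155225, 1199.56437208])}
top {'
[... 228 characters left out ...]
    [-9.77492376e-01, -4.58215930e-02, -2.05934546e-01],
       [ 2.05736842e-01,  9.04086701e-03, -9.78565590e-01]]), 't': array([ -23.90257938,  546.08605783, 1191.90132848])}
wrist {'vfov': 66.90739477546742, 'cx': 311.3913954565173, 'cy': 197.26566449997608, 'dist': array([-0.04147116,  0.        ,  0.        ,  0.        ,  0.        ]), 'T_tool_cam': array([[ 3.45078227e-04, -9.50935446e-01, -3.09389169e-01,
         7.91980385e+01],
       [ 9.99999498e-01,  3.70837880e-05,  1.00137237e-03,
        -8.66624110e-01],
       [-9.40767159e-04, -3.09389359e-01,  9.50934982e-01,
        -1.43018544e+02],
       [ 0.00000000e+00,  0.00000000e+00,  0.00000000e+00,
         1.00000000e+00]])}
```

View pics/side0.png

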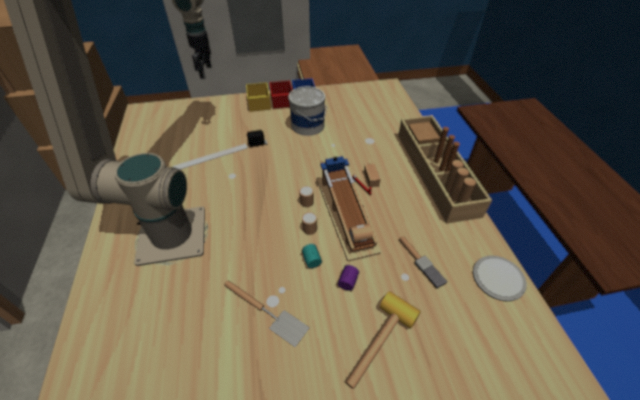

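View pics/top0.png

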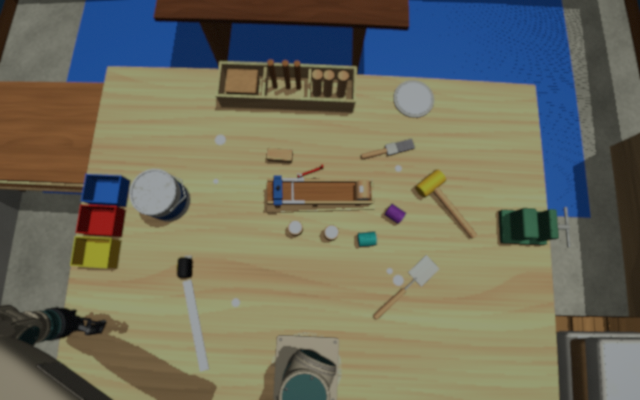

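View pics/wrist0.png

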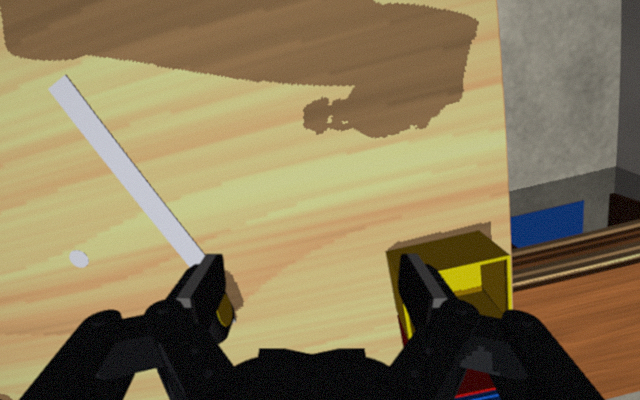

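```bash
python3 - <<'E'
import cv2
a=cv2.imread('pics/side0.png')[140:270,280:400]; b=cv2.imread('pics/top0.png')[145:255,250:420]
cv2.imwrite('pics/c1.png',cv2.resize(a,None,fx=4.5,fy=4.5,interpolation=cv2.INTER_CUBIC))
cv2.imwrite('pics/c2.png',cv2.resize(b,None,fx=4.5,fy=4.5,interpolation=cv2.INTER_CUBIC))
E
```

```text
(no output)
```

View pics/c1.png

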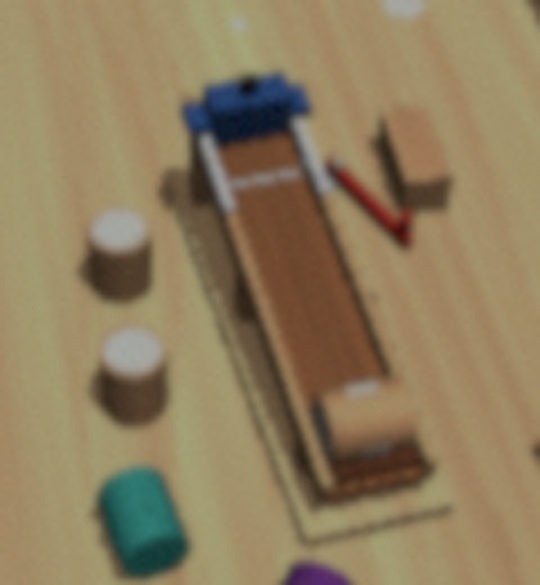

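View pics/c2.png

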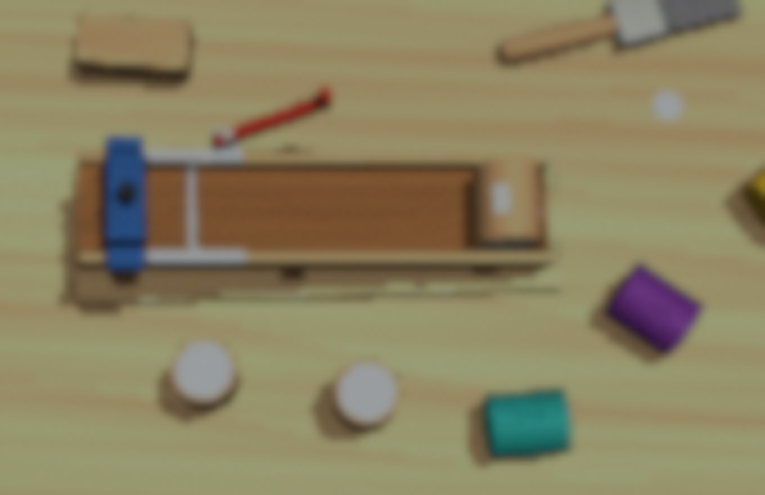

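```bash
cat >> h.py <<'E'
from scipy.spatial.transform import Rotation as Ro
def campose(c,s=None):
    if 'R' in c: R=c['R'].T; return R,-R@c['t']
    T=np.eye(4);T[:3,:3]=Ro.from_quat(s['tcp_rot']).as_matrix();T[:3,3]=s['tcp_pos'];T=T@c['T_tool_cam'];return T[:3,:3],T[:3,3]
def rays(c,px,s=None):
    px=np.asarray(px,float).reshape(-1,1,2)
    u=cv2.undistortPoints(px,K(c),c['dist'])[:,0]
    R,o=campose(c,s); d=np.c_[u,np.ones(len(u))]
    return o,d@R.T
def onz(c,px,z,s=None):
    o,d=rays(c,px,s); return o+d*((z-o[2])/d[:,2])[:,None]
def depthpt(c,px,s=None):
    o,d=rays(c,px,s); p=np.round(np.asarray(px)).astype(int); return o+d*c['z_map'][p[:,1],p[:,0]][:,None]
E
python3 - <<'E'
from h import *
import pickle
c=pickle.load(open('top0.pkl','rb'))
px=np.array([[278,190],[292,180],[292,192],[320,190],[345,190],[350,190],[362,190],[370,190],[299,176],[320,167],[340,181],[340,202],[295,228],[330,233]])
print(np.c_[px,depthpt(c,px)].round(0))
c=pickle.load(open('side0.pkl','rb'))
px=np.array([[335,162],[341,179],[345,200],[355,225],[363,232],[371,193],[354,176],[330,185]])
print(np.c_[px,depthpt(c,px)].round(0))
E
```

```text
[[ 278.  190.  563.  116.  134.]
 [ 292.  180.  609.   76.   96.]
 [ 292.  192.  571.   75.   81.]
 [ 320.  190.  587.  -19.   63.]
 [ 345.  190.  594. -105.   52.]
 [ 350.  190.  596. -123.   47.]
 [ 362.  190.  586. -159.   91.]
 [ 370.  190.  597. -191.   53.]
 [ 299.  176.  621.   53.  104.]
 [ 320.  167.  656.  -15.  103.]
 [ 340.  181.  621.  -86.   64.]
 [ 340.  202.  547.  -88.   70.]
 [ 295.  228.  452.   59.   63.]
 [ 330.  233.  441.  -59.   63.]]
[[ 335.  162.  572.  106.  132.]
 [ 341.  179.  588.   75.   78.]
 [ 345.  200.  580.  -19.   70.]
 [ 355.  225.  592. -112.   48.]
 [ 363.  232.  598. -176.   90.]
 [ 371.  193.  666.  -26.   94.]
 [ 354.  176.  625.   47.  112.]
 [ 330.  185.  540.   35.   96.]]
```

```bash
python3 -m creep '[[[-100,-80,-60],[0,0,10],1],[[-200,-160,-100],[0,0,20],1],[[-300,-240,-100],[0,0,30],1],[[-400,-320,-100],[0,0,40],0.5],[[-500,-400,-100],[0,0,50],0.5],[[-558,-445,-100],[0,0,60],0.3],[[-558,-445,-100],[0,0,70],0.3],[[-558,-445,-100],[0,0,76],0.3],[[-558,-445,-100],[0,0,76],0.3],[[-558,-445,-100],[0,0,76],0.3],[[-558,-445,-100],[0,0,76],0.3],[[-558,-445,-100],[0,0,76],0.3],[[-558,-445,-100],[0,0,76],0.3],[[-558,-445,-100],[0,0,76],0.3],[[-558,-445,-100],[0,0,76],0.3],[[-558,-445,-100],[0,0,76],0.3]]'; python3 - <<'E'
from h import *
import pickle
s=robot.sense(); print(s['time'],s['joints'].round(3),s['tcp_pos'],s['finger_gap']); print(Ro.from_quat(s['tcp_rot']).as_matrix().round(3))
c=imaging.read_camera('wrist'); save(c,'pics/w1.png'); pickle.dump((c,s),open('w1.pkl','wb'))
E
```

```text
time: 2.15
tcp_pos: [584.3, 41.6, 331.5]
tcp_rot: [0.706, 0.708, 0.0, -0.0]
contact_force: [-0.3, 0.6, -0.4]
finger_gap: 0.299
2.15 [-0.039  0.172  0.051  1.45   0.     1.528] [584.29597285  41.56987406 331.47366092] 0.299392647772606
[[-0.003  1.     0.   ]
 [ 1.     0.003  0.   ]
 [ 0.     0.    -1.   ]]
```

View pics/w1.png

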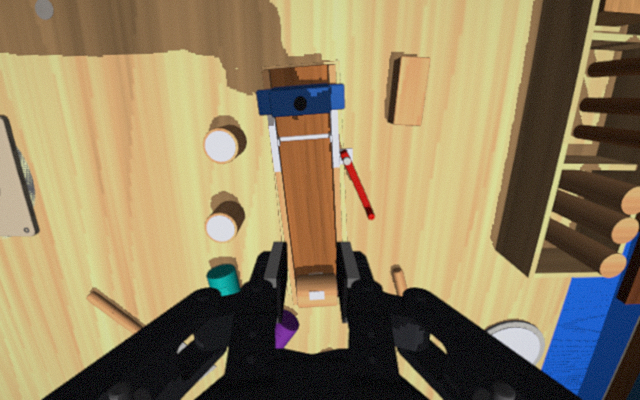

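```bash
python3 - <<'E'
import cv2
a=cv2.imread('pics/w1.png')[50:320,240:400]
cv2.imwrite('pics/c3.png',cv2.resize(a[:180],None,fx=4.5,fy=4.5,interpolation=cv2.INTER_CUBIC)[:600*2])
cv2.imwrite('pics/c3.png',cv2.resize(a[:140],None,fx=4.2,fy=4.2,interpolation=cv2.INTER_CUBIC))
cv2.imwrite('pics/c4.png',cv2.resize(a[140:],None,fx=4.2,fy=4.2,interpolation=cv2.INTER_CUBIC))
E
```

```text
(no output)
```

View pics/c3.png

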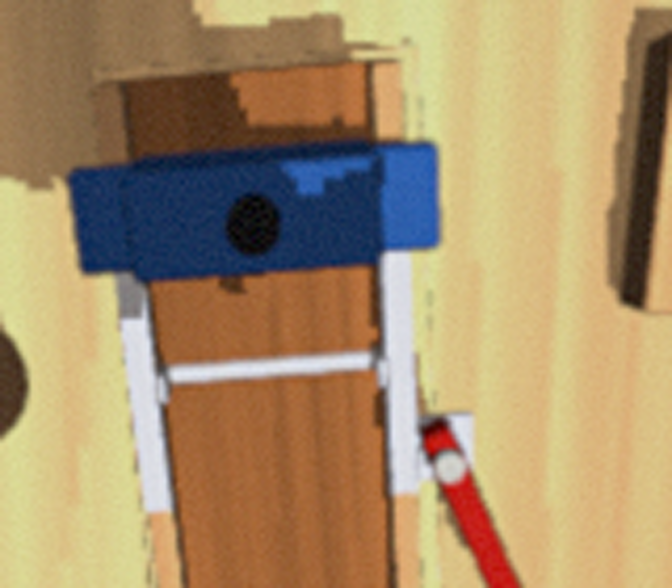

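View pics/c4.png

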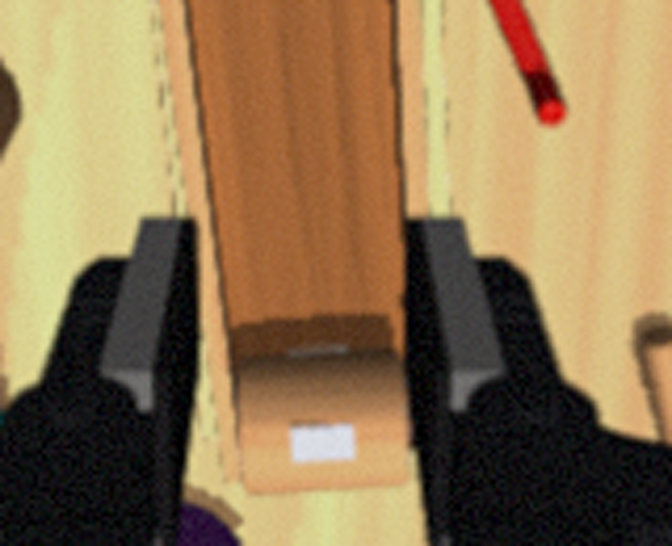

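```bash
python3 - <<'E'
from h import *
import pickle
c,s=pickle.load(open('w1.pkl','rb'))
v,u=np.mgrid[0:400,0:640]; px=np.c_[u.ravel(),v.ravel()].astype(float)
P=depthpt(c,px,s); hsv=cv2.cvtColor(c['color'],cv2.COLOR_RGB2HSV).reshape(-1,3).astype(int)
box=(abs(P[:,0]-585)<110)&(abs(P[:,1]+10)<220)&(P[:,2]>25)
H,S,V=hsv.T
print(hsv.reshape(400,640,3)[[200,220,160,180,150],[310,310,325,300,275]])
fl=box&(S>130)&(H<16)&(V<230)&(px[:,0]>270)&(px[:,0]<345)&(P[:,2]<110)
A=P[fl&(P[:,1]>-110)&(P[:,1]<60)]; 
for _ in range(4):
    q=np.linalg.lstsq(np.c_[A[:,:2],np.ones(len(A))],A[:,2],rcond=None)[0]; r=A[:,2]-np.c_[A[:,:2],np.ones(len(A))]@q; A=A[abs(r)<3*max(r.std(),.5)]
print('plane',q,r.std(),'slope',np.degrees(np.arctan(np.hypot(q[0],q[1]))),'dir',np.degrees(np.arctan2(q[1],q[0])))
hz=P[:,2]-(P[:,:2]@q[:2]+q[2])
for y in range(-190,170,20):
    b=box&(abs(P[:,1]-y)<6)&(abs(P[:,0]-585)<70)
    f=b&(abs(hz)<3); w=b&(hz>13)&(hz<22)
    print(y,'floor',np.percentile(P[f,0],[2,98]).round(1) if f.sum()>5 else None,'walls',np.percentile(P[w,0],[2,98]).round(1) if w.sum()>5 else None,w.sum())
def st(n,m): print(n,m.sum(),P[m].mean(0).round(1),P[m].min(0).round(1),P[m].max(0).round(1),'hz',np.percentile(hz[m],[5,50,95]).round(1),'px',px[m].mean(0).round(0))
st('blue',box&(H>100)&(H<130)&(S>120)&(V>40))
st('red',box&((H<6)|(H>174))&(S>190)&(V>80)&(px[:,0]>335))
st('ridge',box&(S<60)&(V>140)&(px[:,0]>283)&(px[:,0]<326)&(px[:,1]<160))
st('dowel',box&(hz>20)&(P[:,1]<-110))
E
```

```text
[[ 13 167 157]
 [ 12 168 150]
 [ 13 168 161]
 [ 13 162 168]
 [120   8 228]]
plane [-1.07549800e-02  1.40434195e-01  7.45545596e+01] 0.7271113527334863 slope 8.017112763209166 dir 94.37937833501395
-190 floor None walls [554.1 560.1] 21
-170 floor None walls [552.3 558.9] 28
-150 floor [558.6 623.3] walls [551.2 558.4] 27
-130 floor [557.5 622.4] walls [549.  556.6] 35
-110 floor [557. 621.] walls [549.4 555.5] 30
-90 floor [555.1 620.9] walls [548.8 554.4] 25
-70 floor [554.  619.7] walls [545. 628.] 80
-50 floor [551.8 617.8] walls [543.1 627. ] 85
-30 floor [550.7 616.6] walls [542.  624.6] 96
-10 floor [548.8 614.6] walls [540.4 623.8] 95
10 floor [546.9 613.1] walls [538.7 621.5] 103
30 floor [545.8 611.3] walls [536.9 620.6] 115
50 floor [544.1 609.1] walls [535.6 636.1] 163
70 floor [544.7 607.2] walls [533.6 617.4] 160
90 floor [540.6 606.7] walls [532.  615.3] 140
110 floor None walls [607.4 614.7] 26
130 floor None walls [528.4 579.2] 45
150 floor [535.9 602.5] walls [527.6 610.9] 134
blue 2273 [574.8 118.5 141.6] [522.8  51.5 105.9] [649.  137.2 474.5] hz [29.6 47.7 59.6] px [312. 110.]
red 354 [643.5  15.4 104.9] [583.9 -23.8  96.5] [663.  120.  474.5] hz [30.7 32.4 51.8] px [358. 186.]
ridge 181 [575.3  74.9  88.9] [548.8  69.6  77.2] [601.8 120.  474.5] hz [-0.   1.6  2.9] px [304. 137.]
dowel 1232 [ 592.6 -152.6   88.3] [ 561.5 -183.8   68.8] [ 624.4 -135.8   97.8] hz [24.3 44.5 50. ] px [316. 291.]
```

```bash
python3 -m creep '[[[-50,3,0],[0,0,-4.5],0.3],[[-110,6,30],[0,0,-4.5],0.3],[[-170,9,60],[0,0,-4.5],0.3],[[-220,11,90],[0,0,-4.5],0.3],[[-256,13,130],[0,0,-4.5],0.3],[[-256,13,171],[0,0,-4.5],0.3],[[-256,13,211],[0,0,-4.5],0.3],[[-256,13,231],[0,0,-4.5],0.3],[[-256,13,231],[0,0,-4.5],0.3],[[-256,13,231],[0,0,-4.5],0.3]]'; python3 - <<'E'
from h import *
import pickle
s=robot.sense(); print(s['time'],s['joints'].round(3),s['tcp_pos'],s['finger_gap']); print(Ro.from_quat(s['tcp_rot']).as_matrix().round(3))
c=imaging.read_camera('wrist'); save(c,'pics/w2.png'); pickle.dump((c,s),open('w2.pkl','wb'))
c=imaging.read_camera('side'); a=c['color'][190:290,300:430]; cv2.imwrite('pics/s2.png',cv2.resize(a[:,:,::-1],None,fx=5,fy=5))
E
```

```text
time: 3.45
tcp_pos: [599.2, -215.5, 101.6]
tcp_rot: [0.678, 0.735, 0.0, 0.001]
contact_force: [0.3, 0.6, 0.8]
finger_gap: 0.299
3.45 [-0.447  0.386 -0.16   1.022 -0.     1.044] [ 599.20818247 -215.45991137  101.57279135] 0.299246119637233
[[-0.081  0.997  0.002]
 [ 0.997  0.081 -0.001]
 [-0.001  0.002 -1.   ]]
```

View pics/w2.png

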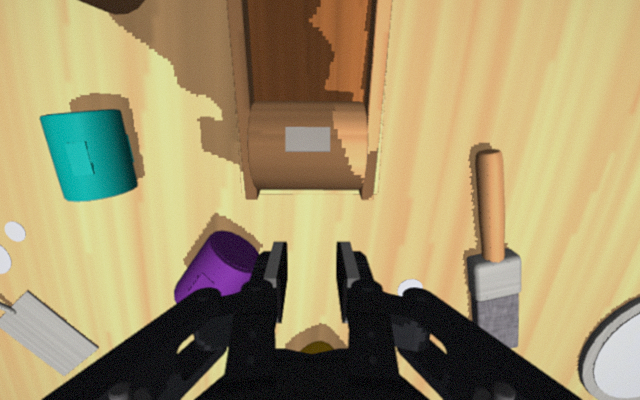

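View pics/s2.png

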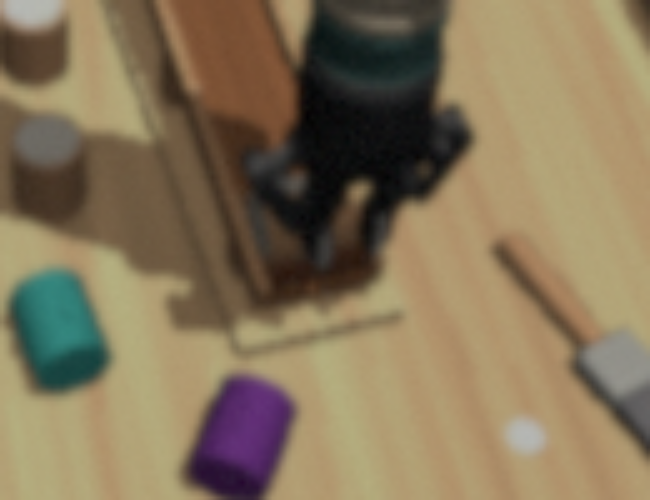

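```bash
python3 -m creep '[[[0,0,20],[0,0,0],0.3],[[0,0,35],[0,0,0],0.3],[[0,0,45],[0,0,0],0.3],[[0,0,45],[0,0,0],0.3]]'; python3 -m creep '[[[6,0,-1],[0,0,0],0.3],[[12,0,-2],[0,0,0],0.3],[[18,0,-2.5],[0,0,0],0.3],[[24,0,-3.5],[0,0,0],0.3],[[32,0,-4.5],[0,0,0],0.3],[[40,0,-5.5],[0,0,0],0.3],[[50,0,-7],[0,0,0],0.3],[[60,0,-8.5],[0,0,0],0.3]]'; python3 - <<'E'
from h import *
import pickle
s=robot.sense()
c=imaging.read_camera('wrist'); save(c,'pics/w3.png'); pickle.dump((c,s),open('w3.pkl','wb'))
E
```

```text
time: 4.05
tcp_pos: [597.6, -215.1, 54.4]
tcp_rot: [0.678, 0.735, -0.0, -0.001]
contact_force: [-0.6, -0.2, -0.7]
finger_gap: 0.299
time: 5.05
tcp_pos: [593.4, -154.9, 63.9]
tcp_rot: [0.678, 0.735, 0.0, -0.0]
contact_force: [0.5, -0.0, -0.3]
finger_gap: 0.297
```

View pics/w3.png

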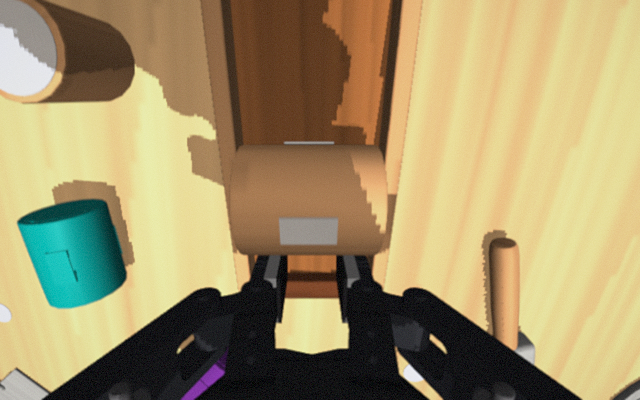

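```bash
python3 -m creep '[[[10,0,-1.4],[0,0,0],0.3],[[20,0,-2.8],[0,0,0],0.3],[[32,0,-4.5],[0,0,0],0.3],[[44,0,-6.2],[0,0,0],0.3],[[56,0,-7.9],[0,0,0],0.3],[[68,0,-9.6],[0,0,0],0.3],[[80,0,-11.3],[0,0,0],0.3],[[92,0,-13],[0,0,0],0.3],[[104,0,-14.6],[0,0,0],0.3],[[116,0,-16.3],[0,0,0],0.3],[[126,0,-17.7],[0,0,0],0.3],[[136,0,-19.1],[0,0,0],0.3],[[144,0,-20.2],[0,0,0],0.3],[[150,0,-21.1],[0,0,0],0.3],[[150,0,-21.1],[0,0,0],0.3],[[150,0,-21.1],[0,0,0],0.3]]'; python3 - <<'E'
from h import *
import pickle
s=robot.sense()
c=imaging.read_camera('wrist'); save(c,'pics/w4.png'); pickle.dump((c,s),open('w4.pkl','wb'))
E
```

```text
time: 7.1
tcp_pos: [581.5, -6.3, 84.9]
tcp_rot: [0.678, 0.735, -0.0, 0.0]
contact_force: [-0.0, 0.7, -0.4]
finger_gap: 0.302
```

View pics/w4.png

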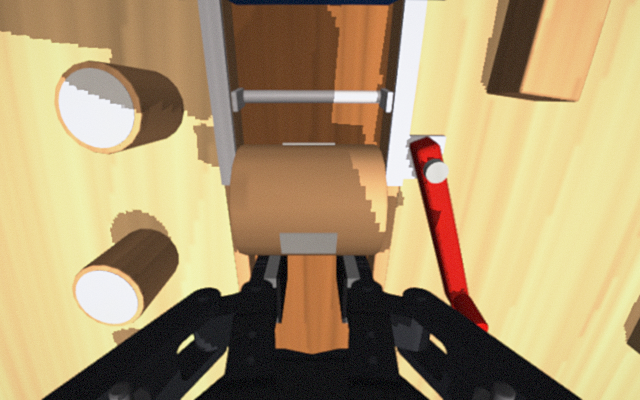

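```bash
cat >> h.py <<'E'
PL=np.array([-1.0755e-2,.140434,74.5546])
def onplane(c,px,h,s=None,PL=PL):
    o,d=rays(c,px,s); n=np.array([-PL[0],-PL[1],1]); k=np.linalg.norm(n)
    t=(PL[2]+h*k-o@n)/(d@n); return o+d*t[:,None]
E
python3 - <<'E'
from h import *
import pickle
for f,pp in (('w4',[[240,97],[300,97],[385,98]]),('w1',[[281,138.5],[304,137.4],[327,136]])):
    c,s=pickle.load(open(f+'.pkl','rb'))
    print(f,onplane(c,pp,2,s).round(1).tolist(), depthpt(c,pp,s).round(1).tolist())
c,s=pickle.load(open('w4.pkl','rb'))
print('keeper pin/pivot',onplane(c,[[478,322]],50,s),onplane(c,[[435,171]],34,s),'dowel near top line 142 row',onplane(c,[[305,143],[305,252]],25,s))
E
```

```text
w4 [[542.0, 70.5, 80.6], [569.8, 72.6, 80.6], [609.2, 75.5, 80.6]] [[543.3, 70.6, 86.4], [569.8, 72.6, 80.7], [606.7, 75.2, 91.3]]
w1 [[545.1, 71.9, 80.8], [574.8, 73.3, 80.7], [604.3, 75.2, 80.6]] [[545.0, 71.8, 79.9], [574.8, 73.4, 81.3], [604.4, 75.1, 79.7]]
keeper pin/pivot [[659.66268439 -18.67992892 115.33012974]] [[627.17077937  48.65017353 108.97709609]] dowel near top line 142 row [[ 5.73870148e+02  5.44688308e+01  1.01278652e+02]
 [ 5.77753737e+02 -1.85164475e-01  9.35616047e+01]]
```

```bash
python3 -m creep '[[[8,0,-1.1],[0,0,0],0.3],[[16,0,-2.3],[0,0,0],0.3],[[23,0,-3.2],[0,0,0],0.3],[[29,0,-4.1],[0,0,0],0.3],[[33,0,-4.7],[0,0,0],0.3],[[36,0,-5.1],[0,0,0],0.3],[[38,0,-5.4],[0,0,0],0.3],[[40,0,-5.7],[0,0,0],0.3],[[40,0,-5.7],[0,0,0],0.3]]'; python3 - <<'E'
from h import *
import pickle
s=robot.sense()
c=imaging.read_camera('wrist'); save(c,'pics/w5.png'); pickle.dump((c,s),open('w5.pkl','wb'))
E
```

```text
time: 8.28
tcp_pos: [578.2, 34.0, 90.5]
tcp_rot: [0.678, 0.735, 0.0, -0.0]
contact_force: [-0.1, 0.2, 0.5]
finger_gap: 0.304
```

View pics/w5.png

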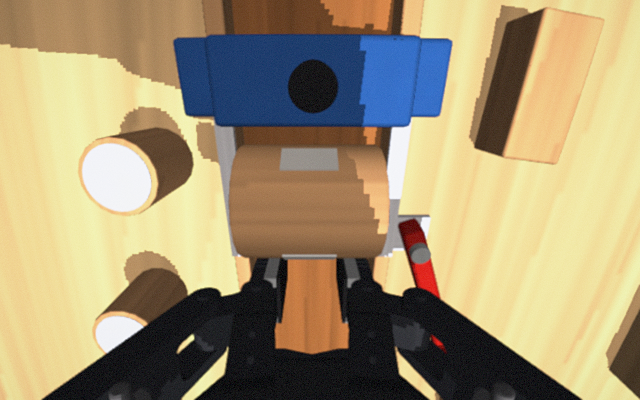

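```bash
python3 -m creep '[[[1.5,0,-0.2],[0,0,0],0.3],[[3,0,-0.4],[0,0,0],0.3],[[4.5,0,-0.6],[0,0,0],0.3],[[6,0,-0.8],[0,0,0],0.3],[[6,0,-0.8],[0,0,0],0.3]]';  python3 -m creep '[[[1,0,-0.1],[0,0,0],0.3],[[2,0,-0.3],[0,0,0],0.3],[[2,0,-0.3],[0,0,0],0.3]]';python3 - <<'E'
from h import *
import pickle
s=robot.sense()
c=imaging.read_camera('wrist'); save(c,'pics/w6.png'); pickle.dump((c,s),open('w6.pkl','wb'))
E
```

```text
time: 8.95
tcp_pos: [577.8, 39.9, 91.4]
tcp_rot: [0.678, 0.735, 0.0, -0.0]
contact_force: [0.3, -0.9, -0.1]
finger_gap: 0.299
time: 9.32
tcp_pos: [577.7, 41.8, 91.7]
tcp_rot: [0.678, 0.735, 0.0, 0.0]
contact_force: [0.1, 0.4, 0.9]
finger_gap: 0.301
```

View pics/w6.png

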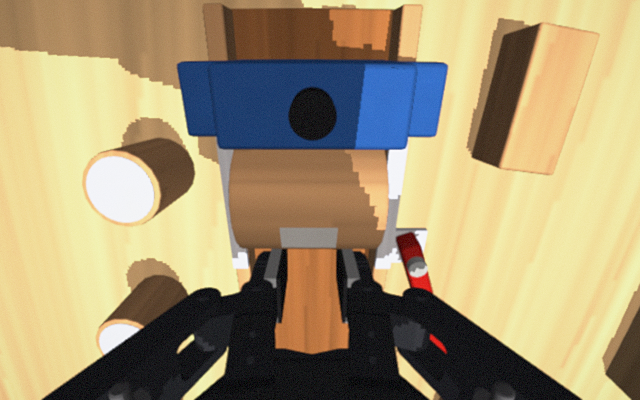

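```bash
python3 -m creep '[[[1,0,-0.1],[0,0,0],0.3],[[1,0,-0.1],[0,0,0],0.3]]';  python3 -m creep '[[[1,0,-0.1],[0,0,0],0.3],[[1,0,-0.1],[0,0,0],0.3]]'; python3 -m creep '[[[1,0,-0.1],[0,0,0],0.3],[[1,0,-0.1],[0,0,0],0.3]]'; python3 - <<'E'
from h import *
import pickle
s=robot.sense()
c=imaging.read_camera('wrist'); save(c,'pics/w7.png'); pickle.dump((c,s),open('w7.pkl','wb'))
E
```

```text
time: 9.62
tcp_pos: [577.6, 42.8, 91.8]
tcp_rot: [0.678, 0.735, -0.0, -0.0]
contact_force: [-0.3, -0.1, 0.1]
finger_gap: 0.299
time: 9.88
tcp_pos: [577.5, 43.8, 91.9]
tcp_rot: [0.678, 0.735, 0.0, 0.0]
contact_force: [0.2, -0.0, 0.5]
finger_gap: 0.301
time: 10.12
tcp_pos: [577.4, 44.8, 92.0]
tcp_rot: [0.678, 0.735, 0.0, -0.0]
contact_force: [0.3, -0.6, -0.5]
finger_gap: 0.302
```

View pics/w7.png

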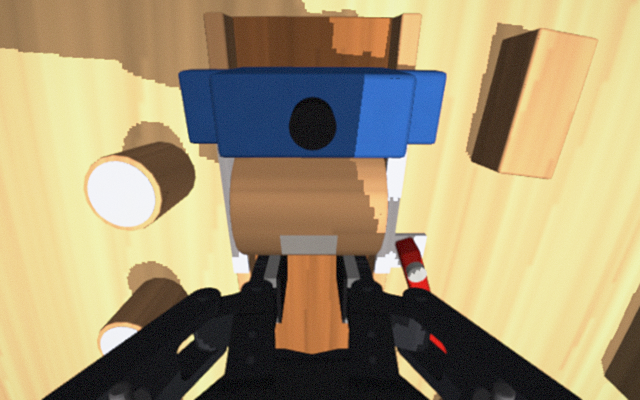

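```bash
python3 -m creep '[[[1,0,-0.1],[0,0,0],0.3],[[1,0,-0.1],[0,0,0],0.3]]';  python3 -m creep '[[[1,0,-0.1],[0,0,0],0.3],[[1,0,-0.1],[0,0,0],0.3]]'
```

```text
time: 10.42
tcp_pos: [577.4, 45.8, 92.1]
tcp_rot: [0.678, 0.735, 0.0, 0.0]
contact_force: [-0.1, -0.5, -0.2]
finger_gap: 0.304
time: 10.68
tcp_pos: [577.3, 46.7, 92.2]
tcp_rot: [0.678, 0.735, -0.0, 0.0]
contact_force: [0.5, -0.9, -0.0]
finger_gap: 0.302
```

```bash
cat > m.py <<'E'
from h import *
import pickle,sys
from scipy.optimize import least_squares
def meas(c,s):
    v,u=np.mgrid[0:400,0:640]; px=np.c_[u.ravel(),v.ravel()].astype(float)
    P=depthpt(c,px,s); H,S,V=cv2.cvtColor(c['color'],cv2.COLOR_RGB2HSV).reshape(-1,3).astype(int).T
    n=np.array([-PL[0],-PL[1],1]);n/=np.linalg.norm(n); ex=np.array([-.081,.9967,0]); ex-=n*(ex@n); ex/=np.linalg.norm(ex); ey=np.cross(n,ex)
    O=np.array([575,73.4,0]);O[2]=PL[:2]@O[:2]+PL[2]
    Q=(P-O)@np.c_[ex,ey,n]   # ridge frame
    m=(abs(Q[:,1])<22)&(Q[:,0]>-22)&(Q[:,0]<40)&(Q[:,2]>28)&(Q[:,2]<54)&~((H>95)&(H<135)&(S>100))&(V>60)
    A=Q[m]; r=least_squares(lambda p:np.hypot(A[:,0]-p[0],A[:,2]-p[1])-25,[12,25],loss='soft_l1',f_scale=.5)
    print('dowel s,z',r.x.round(2),m.sum(),'rms',np.std(r.fun).round(2))
    b=(H>95)&(H<135)&(S>100)&(abs(Q[:,1])<28)&(abs(Q[:,2]-48)<4)&(Q[:,0]>20)&(Q[:,0]<80)
    print('stop top: s min',np.percentile(Q[b,0],[1,5,50,99]).round(1),'h',np.median(Q[b,2]).round(1))
    rd=((H<6)|(H>174))&(S>150)&(V>60)&(Q[:,2]>25)&(Q[:,2]<60)&(Q[:,0]<30)
    print('red',rd.sum(),Q[rd].mean(0).round(1) if rd.sum() else '')
E
python3 - <<'E'
from m import *
for f in 'w1','w4','w6','w7': print(f); meas(*pickle.load(open(f+'.pkl','rb')))
s=robot.sense();c=imaging.read_camera('wrist'); save(c,'pics/w8.png'); pickle.dump((c,s),open('w8.pkl','wb'));print('w8',s['contact_force']);meas(c,s)
E
```

```text
w1
dowel s,z [14.09 54.72] 29 rms 0.22
stop top: s min [38.7 39.7 53.4 65.6] h 47.7
red 406 [-60.5 -64.2  34. ]
w4
dowel s,z [ 3.76 44.06] 2418 rms 0.56Traceback (most recent call last):
  File "<stdin>", line 2, in <module>
  File "m.py", line 14, in meas
    print('stop top: s min',np.percentile(Q[b,0],[1,5,50,99]).round(1),'h',np.median(Q[b,2]).round(1))
                            ~~~~~~~~~~~~~^^^^^^^^^^^^^^^^^^^^
    return _quantile_unchecked(
        a, q, axis, out, overwrite_input, method, keepdims, weights)
    return _ureduce(a,
                    func=_quantile_ureduce_func,
    ...<5 lines>...
                    overwrite_input=overwrite_input,
                    method=method)
    r = func(a, **kwargs)
    result = _quantile(arr,
                       quantiles=q,
    ...<2 lines>...
                       out=out,
                       weights=wgt)
    slices_having_nans = np.isnan(arr[-1, ...])
                                  ~~~^^^^^^^^^
IndexError: index -1 is out of bounds for axis 0 with size 0
```

```bash
sed -i 's/    print(.stop top/    if b.sum(): &/;s/if b.sum():     print/if b.sum(): print/' m.py
python3 - <<'E'
from m import *
for f in 'w1','w4','w6','w7': print(f); meas(*pickle.load(open(f+'.pkl','rb')))
s=robot.sense();c=imaging.read_camera('wrist'); save(c,'pics/w8.png'); pickle.dump((c,s),open('w8.pkl','wb'));print('w8',s['contact_force']);meas(c,s)
E
```

```text
w1
dowel s,z [14.09 54.72] 29 rms 0.22
stop top: s min [38.7 39.7 53.4 65.6] h 47.7
red 406 [-60.5 -64.2  34. ]
w4
dowel s,z [ 3.76 44.06] 2418 rms 0.56
red 3574 [-57.7 -62.   33.1]
w6
dowel s,z [ 9.91 24.96] 12376 rms 2.24
stop top: s min [38.  39.2 53.8 64.9] h 47.9
red 722 [-31.2 -52.4  31. ]
w7
dowel s,z [ 9.86 24.93] 11937 rms 1.91
stop top: s min [38.2 39.4 53.9 64.9] h 47.9
red 601 [-29.4 -51.9  30.9]
w8 [ 0.51625403 -0.91079432 -0.03862628]
dowel s,z [11.46 24.91] 11367 rms 1.86
stop top: s min [38.2 39.4 54.1 64.9] h 47.8
red 529 [-28.  -51.4  30.7]
```

```bash
ls pics
```

```text
c1.png
c2.png
c3.png
c4.png
s2.png
side0.png
top0.png
w1.png
w2.png
w3.png
w4.png
w5.png
w6.png
w7.png
w8.png
wrist0.png
```

```bash
python3 -m creep '[[[0.5,0,0],[0,0,0],0.3],[[0.5,0,0],[0,0,0],0.3]]';  python3 -m creep '[[[0.5,0,-0.1],[0,0,0],0.3],[[0.5,0,-0.1],[0,0,0],0.3]]'
```

```text
time: 10.98
tcp_pos: [577.3, 46.7, 92.3]
tcp_rot: [0.678, 0.735, -0.0, 0.0]
contact_force: [-0.1, -3.1, -0.5]
finger_gap: 0.304
time: 11.22
tcp_pos: [577.3, 46.8, 92.3]
tcp_rot: [0.678, 0.735, -0.001, 0.001]
contact_force: [0.7, -4.3, -1.0]
finger_gap: 0.303
```

View pics/w8.png

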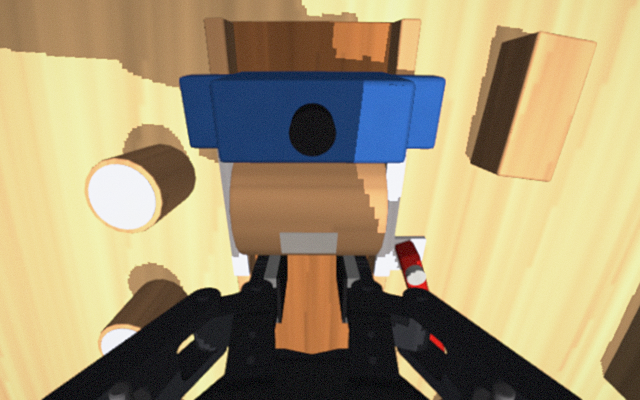

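```bash
python3 -m creep '[[[-1,0,0.1],[0,0,0],0.3],[[-2,0,0.3],[0,0,0],0.3],[[-4,0,0.5],[0,0,0],0.3],[[-10,0,1],[0,0,0],0.3],[[-20,0,2],[0,0,0],0.3],[[-32,0,0],[0,0,0],0.3],[[-45,0,-30],[0,0,0],0.3],[[-50,0,-75],[0,0,0],0.1],[[-50,0,-120],[0,0,0],0],[[-50,0,-140],[0,0,0],0],[[-50,0,-140],[0,0,0],0],[[-50,0,-140],[0,0,0],0]]';  python3 - <<'E'
from m import *
s=robot.sense();c=imaging.read_camera('wrist'); save(c,'pics/w9.png'); pickle.dump((c,s),open('w9.pkl','wb'));print(s['tcp_pos']);meas(c,s)
E
```

```text
time: 12.72
tcp_pos: [580.5, -2.4, 231.1]
tcp_rot: [0.678, 0.735, -0.001, -0.001]
contact_force: [-0.1, 0.3, -0.6]
finger_gap: -0.005
[580.45453901  -2.41471131 231.08137329]
dowel s,z [10.29 24.74] 3390 rms 0.64
stop top: s min [37.7 39.  51.7 64.7] h 47.9
red 851 [-60.3 -63.5  33.9]
```

View pics/w9.png

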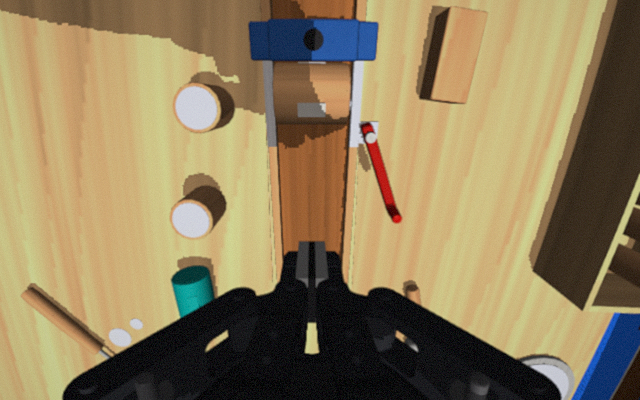

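```bash
python3 - <<'E'
from m import *
c,s=pickle.load(open('w9.pkl','rb'))
px=np.array([[397,218],[370,137]]);print(depthpt(c,px,s).round(1))
pin=onplane(c,[[397.5,218.5]],52,s)[0];pv=onplane(c,[[370,137]],34,s)[0]
n=np.array([-PL[0],-PL[1],1]);n/=np.linalg.norm(n); ex=np.array([-.081,.9967,0]); ex-=n*(ex@n); ex/=np.linalg.norm(ex); ey=np.cross(n,ex)
R=np.c_[ex,ey,n]; O=np.array([575,73.4,0]);O[2]=PL[:2]@O[:2]+PL[2]; O=O+37*ex # stop origin
print('pin,pivot stop frame',(pin-O)@R,(pv-O)@R)
d=((pin-O)-( pv-O))@R; print('a',np.arctan2(d[1],-d[0]),np.hypot(*d[:2]))
T=Ro.from_quat(s['tcp_rot']).as_matrix()
piv=np.array([-61,-50,25.])
for a in (-.45,-.4,-.2,0,.2,.4,.6,.8,1,1.2,1.4,1.57):
    p=piv+77*np.array([-np.cos(a),np.sin(a),0]); tan=np.array([np.sin(a),np.cos(a),0])
    # trailing offset: pin 5 + finger support
    tw=R@tan; tt=T.T@tw; off=5+min(11/max(abs(tt[0]),1e-3),14.5/max(abs(tt[1]),1e-3))
    q=p-off*tan; q[2]=26; W=O+R@q; print(a,'pin',(O+R@p).round(0),'tcp',W.round(1),'toolshift',(T.T@(W-s['tcp_pos'])).round(1))
E
```

```text
[[660.6 -21.1 116.3]
 [626.7  49.2 110.9]]
pin,pivot stop frame [-132.07867762  -77.99779354   52.        ] [-61.04821639 -49.94835137  34.        ]
a -0.37609617748171525 76.36817156766102
-0.45 pin [666. -15.  90.] tcp [684.2  -5.   92.8] toolshift [-10.8 103.5 138.1]
-0.4 pin [663. -17.  90.] tcp [681.   -7.9  92.4] toolshift [-13.5 100.1 138.5]
-0.2 pin [648. -23.  90.] tcp [667.4 -17.6  91.2] toolshift [-22.1  85.7 139.8]
0 pin [633. -26.  89.] tcp [652.7 -24.3  90.4] toolshift [-27.6  70.5 140.6]
0.2 pin [618. -25.  90.] tcp [637.5 -27.9  90. ] toolshift [-30.   55.1 140.9]
0.4 pin [603. -22.  90.] tcp [622.5 -28.7  90.1] toolshift [-29.6  40.1 140.9]
0.6 pin [589. -16.  91.] tcp [608.4 -27.2  90.5] toolshift [-26.9  26.1 140.6]
0.8 pin [576.  -7.  93.] tcp [591.7 -20.6  91.5] toolshift [-19.1  10.  139.5]
1 pin [566.   4.  94.] tcp [576.8 -10.5  93.1] toolshift [ -7.8  -4.  138. ]
1.2 pin [558.  17.  96.] tcp [565.1   1.7  95. ] toolshift [  5.3 -14.7 136.1]
1.4 pin [552.  31.  98.] tcp [556.5  15.5  97. ] toolshift [ 19.7 -22.2 134.1]
1.57 pin [550.  44. 100.] tcp [551.6  28.   98.8] toolshift [ 32.5 -26.1 132.3]
```

```bash
python3 -m creep '[[[-5,45,20],[0,0,0],0],[[-10,90,40],[0,0,0],0],[[-14,125,70],[0,0,0],0],[[-14,125,110],[0,0,0],0],[[-14,125,138],[0,0,0],0],[[-14,125,138],[0,0,0],0],[[-14,125,138],[0,0,0],0]]';  python3 - <<'E'
from m import *
s=robot.sense();c=imaging.read_camera('wrist'); save(c,'pics/w10.png'); pickle.dump((c,s),open('w10.pkl','wb'));print(s['tcp_pos'])
E
```

```text
time: 13.65
tcp_pos: [707.0, -6.1, 94.5]
tcp_rot: [0.678, 0.735, -0.0, -0.0]
contact_force: [0.9, -0.3, 0.7]
finger_gap: -0.002
[706.99477859  -6.09806223  94.50624163]
```

View pics/w10.png

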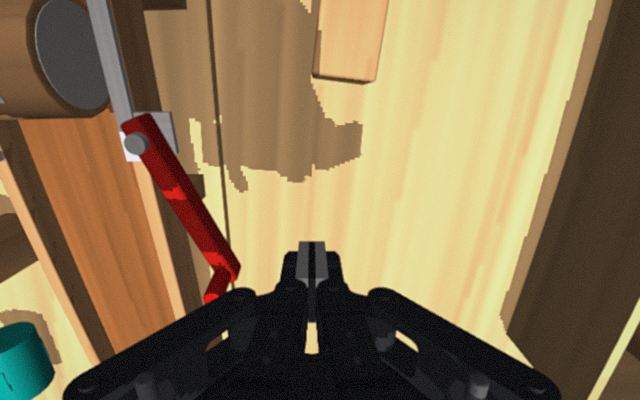

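```bash
python3 - <<'E'
from m import *
c,s=pickle.load(open('w10.pkl','rb'))
px=np.array([[240,297],[230,310],[290,270],[312,250],[285,262],[212,297],[236,268]]);P=depthpt(c,px,s);T=Ro.from_quat(s['tcp_rot']).as_matrix()
print(P.round(1));print(((P-s['tcp_pos'])@T).round(1))
E
```

```text
[[680.8   4.  147.3]
 [678.3   1.8 151.9]
 [696.9  -0.9 119.3]
 [706.3   4.5 109.3]
 [694.1  -1.3 112. ]
 [660.8 -20.1 117. ]
 [666.  -20.   90.5]]
[[ 12.1 -25.4 -52.8]
 [ 10.2 -27.9 -57.4]
 [  6.   -9.6 -24.8]
 [ 10.7   0.2 -14.8]
 [  5.8 -12.5 -17.5]
 [-10.3 -47.1 -22.5]
 [-10.5 -42.    4. ]]
```

```bash
python3 -m creep '[[[1,-13,0],[0,0,0],0],[[0,-25,1],[0,0,0],0],[[-4,-32,2],[0,0,0],0],[[-8,-39,2],[0,0,0],0],[[-11,-46,3],[0,0,0],0],[[-14,-54,3],[0,0,0],0],[[-15,-62,3],[0,0,0],0],[[-16,-70,3],[0,0,0],0],[[-16,-78,3],[0,0,0],0],[[-16,-85,3],[0,0,0],0],[[-15,-92,3],[0,0,0],0],[[-13,-99,3],[0,0,0],0],[[-9,-107,2],[0,0,0],0],[[-5,-115,1],[0,0,0],0],[[0,-122,1],[0,0,0],0],[[6,-129,0],[0,0,0],0],[[12,-135,-1],[0,0,0],0],[[19,-140,-2],[0,0,0],0],[[19,-140,-2],[0,0,0],0]]';  python3 - <<'E'
from m import *
s=robot.sense();c=imaging.read_camera('wrist'); save(c,'pics/w11.png'); pickle.dump((c,s),open('w11.pkl','wb'));meas(c,s)
E
```

```text
time: 16.08
tcp_pos: [565.1, 2.3, 96.3]
tcp_rot: [0.678, 0.735, -0.0, -0.0]
contact_force: [0.2, -0.7, 0.1]
finger_gap: -0.001
dowel s,z [10.24 24.8 ] 15112 rms 0.59
stop top: s min [37.1 37.4 41.3 45.6] h 47.9
red 4629 [-35.1  -9.   33.2]
```

View pics/w11.png

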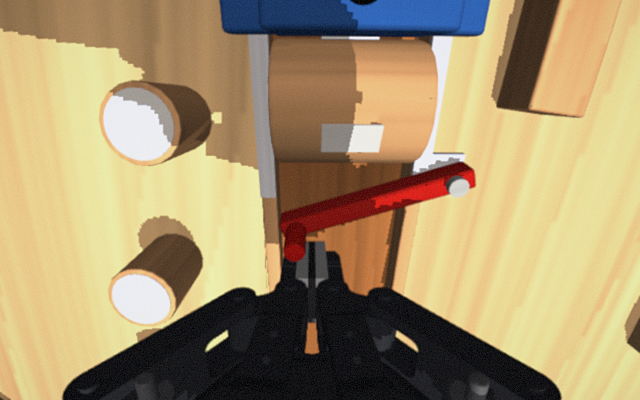

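```bash
python3 -m creep '[[[5,-4,-0.7],[0,0,0],0],[[10,-7,-1.4],[0,0,0],0],[[14,-10,-2],[0,0,0],0],[[18,-11,-2.5],[0,0,0],0],[[21,-12,-3],[0,0,0],0],[[24,-13,-3.4],[0,0,0],0],[[24,-13,-3.4],[0,0,0],0]]'; python3 -m creep '[[[1,0,-0.1],[0,0,0],0],[[2,0,-0.3],[0,0,0],0],[[2,0,-0.3],[0,0,0],0]]'; python3 - <<'E'
from m import *
s=robot.sense();c=imaging.read_camera('wrist'); save(c,'pics/w12.png'); pickle.dump((c,s),open('w12.pkl','wb'));meas(c,s)
E
```

```text
time: 17.0
tcp_pos: [550.8, 24.9, 99.7]
tcp_rot: [0.678, 0.735, 0.0, -0.0]
contact_force: [-0.5, 0.8, 0.2]
finger_gap: -0.002
time: 17.38
tcp_pos: [550.7, 25.9, 99.9]
tcp_rot: [0.678, 0.735, -0.001, 0.0]
contact_force: [0.6, -3.6, -0.5]
finger_gap: -0.001
dowel s,z [ 9.95 24.91] 12607 rms 1.66
stop top: s min [37.8 38.9 52.7 64.5] h 47.9
red 4299 [-21.6  -4.9  33.3]
```

View pics/w12.png

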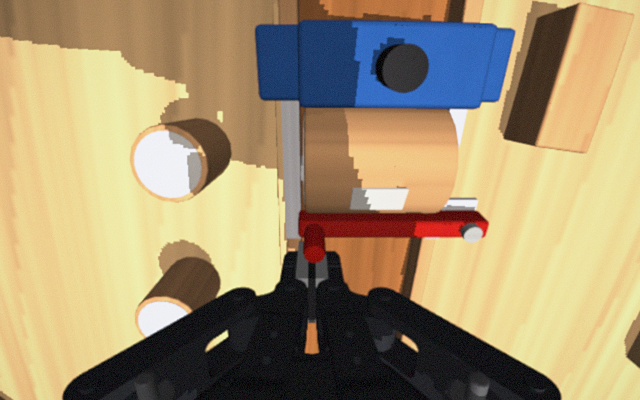

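```bash
python3 -m creep '[[[0.5,0,0],[0,0,0],0],[[0.5,0,0],[0,0,0],0]]'; python3 -m creep '[[[-1,0,0],[0,0,0],0],[[-3,0,0],[0,0,0],0],[[-8,0,0],[0,0,0],0],[[-18,0,0],[0,0,0],0],[[-30,0,-20],[0,0,0],0],[[-40,0,-60],[0,0,0],0],[[-45,15,-110],[0,0,0],0],[[-50,30,-140],[0,0,0],0],[[-50,30,-140],[0,0,0],0],[[-50,30,-140],[0,0,0],0]]'; python3 - <<'E'
from m import *
s=robot.sense();c=imaging.read_camera('wrist'); save(c,'pics/w13.png'); pickle.dump((c,s),open('w13.pkl','wb'));meas(c,s)
cv2.imwrite('pics/c13.png',cv2.resize(c['color'][0:180,180:440,::-1],None,fx=3,fy=3,interpolation=cv2.INTER_CUBIC))
a=imaging.read_camera('side')['color'][140:270,280:400,::-1]; cv2.imwrite('pics/s13.png',cv2.resize(a,None,fx=4.5,fy=4.5,interpolation=cv2.INTER_CUBIC))
E
```

```text
time: 17.68
tcp_pos: [550.7, 26.1, 99.9]
tcp_rot: [0.678, 0.735, -0.001, 0.001]
contact_force: [0.0, -5.1, -1.5]
finger_gap: -0.0
time: 18.92
tcp_pos: [583.6, -20.4, 238.8]
tcp_rot: [0.678, 0.735, -0.001, -0.001]
contact_force: [-0.2, -0.0, 0.2]
finger_gap: 0.003
dowel s,z [10.27 24.77] 3579 rms 1.74
stop top: s min [37.3 38.  48.5 60.8] h 47.9
red 1150 [-22.6  -7.1  33.5]
```

View pics/c13.png

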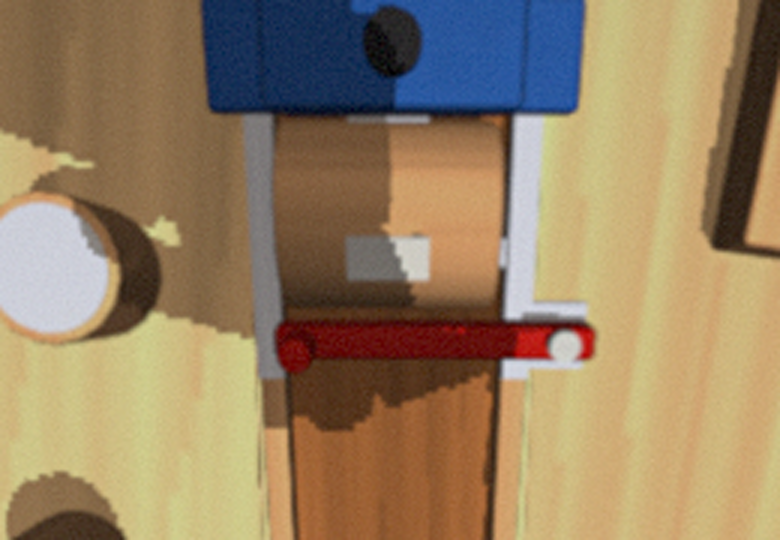

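View pics/s13.png

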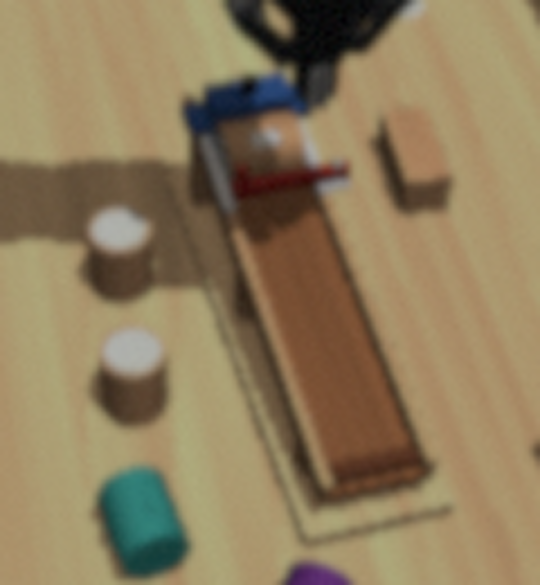

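```bash
python3 - <<'E'
from m import *
c,s=pickle.load(open('w13.pkl','rb'))
n=np.array([-PL[0],-PL[1],1]);n/=np.linalg.norm(n); ex=np.array([-.081,.9967,0]); ex-=n*(ex@n); ex/=np.linalg.norm(ex); ey=np.cross(n,ex)
p=onplane(c,[[180+296/3,350/3]],50,s)[0]; v=onplane(c,[[180+566/3,346/3]],34,s)[0]
d=p-v; print('a',np.arctan2(d@ey,-(d@ex)),np.hypot(d@ex,d@ey))
robot.sign_off()
E
```

```text
a 1.5959125590721723 77.0469618901346
the job is handed in; nothing more can be done
```

The blank is over the ridge and sitting at the blue stop, and the red keeper bar is across the gutter behind it. I handed the job in at about 19 s, with the gripper lifted clear.

**Blank:** I pushed it up the gutter with two spread fingertips until it pressed on the stop at about 4 N. That is well under the 20 N at which the clamp slips. After I backed off, it settled against the ridge and stayed there. Its centre measured x ≈ -26.7, z ≈ 24.8. That is 0.2 mm outside the stated -25 to -26.5 and within the 2 mm calibration error.

**Stop:** It did not move measurably. Its edge relative to the ridge read the same before and after, to within about 1 mm.

**Keeper:** I pushed its pin round with the shut fingers until it met its end stop. The force rose to about 5 N there, against roughly 0.5 N of friction. Its angle measured about 1.60 rad, against 1.57 nominal, which is within measurement error. The 77 mm pivot-to-pin distance checked out.

**Other items:** I did not touch the bystanders or the look-alikes. Those in the last close-up pictures are where they started, but I did not check the whole bench again at the end.

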